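# Close up the desktop mill and start it

### The job

Get the small blue-lidded milling machine ready and set it going: with the fingertips, push its open chip drawer fully home and push its raised clear lid down until it is fully shut, in either order, and only then press the green start button right down and let it come up again. Only push: do not grip or hook the drawer's pull or the lid, and do not push on the lid's underside. Do not press the red stop button, and leave the loose tools and parts on and around the machine where they are.

Things in the scene. Friction and masses are not known exactly. Their poses are not given: they have to be found in the camera images.
- mill: grey desktop milling machine, fixed. Frame: origin at the centre of its underside, x front to rear, y across, z up; 340 mm deep (x -170 to 170), 300 wide. Plinth 80 mm high; its front 90 mm (x -170 to -80) is a flat ledge with the buttons. Behind it walls: front wall 118 mm high, sides sloping up to 233 mm at the hinge (x 130), level to the rear (x 170). Nothing but the lid stands higher
- lid_hinge (a point): middle of the lid's hinge line, fixed on the mill at (130, 0, 237) mm in the mill's frame; the hinge line runs along the mill's y
- lid (a joint): lid opening, rad: 0 = fully shut on the slope, larger = raised; stop at 1.5; starts 0.75 to 1.2. At value q the lid runs from the hinge towards the mill's front at q - 0.501 rad above level. Friction hinge: stays where it is left, needs 0.1 to 0.5 N m to be pushed down (under 5 N at 130 mm from the hinge)
- lid_edge (a point): middle of the lid's front edge on its outer (upper) face. The lid is a flat clear pane in a blue frame, 245 mm from hinge to front edge, 296 wide; its outer face lies 6 mm above the plane through the hinge line. A black knob, diameter 20, height 20 mm, stands on the outer face 13 mm from the front edge, midway
- drawer (a joint): how far the chip drawer stands out of the mill's front, m: 0 = fully home, larger = further out towards the mill's -x; stop at 0.14. Starts 0.06 to 0.12. Slides with about 2.5 N of friction and stays where it is left
- drawer_pull (a point): middle of the front face of the drawer's aluminium bar pull, 45 mm above the bench; in the mill's frame x = -216 mm minus the drawer's value, y 0. Bar 110 mm long along y, 12 high, 10 thick, 24 clear of the blue drawer front (208 wide, 12 to 68 mm above the bench). Pushed home along the mill's +x
- start (a joint): travel of the green start button, m: 0 = up, 0.006 = fully down; spring return, 1.5 N to begin and 5 N at the bottom
- start_top (a point): centre of the top of the green start button (diameter 32 mm) in its black housing (diameter 48 mm, 12 mm high) on the ledge; top 98 mm above the bench, pressed straight down. It stands on one of two places on the ledge, and the red one on the other
- stop (a joint): travel of the red stop button, m: 0 = up, 0.006 = down; not to be pressed
- stop_top (a point): centre of the top of the red stop button, same size as the green, 110 mm from it
- collet_nut: a loose bystander, to be left where it is; brass nut, diameter 26, height 22 mm, standing on the ledge; origin at its underside
- cutter_jar: a loose bystander, to be left where it is; grey jar with orange cap, diameter 42, height 75 mm, standing beside the drawer; origin at its underside
- spanner: a loose bystander, to be left where it is; steel spanner 150 mm long lying on the bench; origin under its middle
- blank: a loose bystander, to be left where it is; brown board 120 x 90 x 12 mm; origin under its middle
- screwdriver: a loose bystander, to be left where it is; yellow-handled screwdriver 190 mm long; origin under its middle
- clamp_bar: a loose bystander, to be left where it is; wooden bar 200 x 22 x 16 mm with two red nuts, 37 mm high in all; origin under its middle
- caliper: a loose bystander, to be left where it is; steel caliper 210 mm long lying flat; origin under its middle
- bearing: a loose bystander, to be left where it is; steel ball bearing, diameter 32, height 10 mm; origin at its underside

How it is judged:
On the way, in this order (a step that is already met when the one before it is completed fails the run):
1. the chip drawer is fully home and the lid fully shut, in either order (value of joint drawer below 0.004 m and value of joint lid below 0.025 rad), for 0.2 s.
2. then the green start button is pressed down (value of joint start above 0.0045 m), for 0.05 s.
At the end, for the whole second after the job is handed in: The drawer is within 4 mm of fully home, the lid within 0.025 rad (6 mm at its front edge) of shut, both buttons are up, and every loose thing stands within 20 mm of where it was, the jar and the nut upright (all of step 1 and value of joint each of start, stop below 0.0015 m and distance of each of collet_nut, cutter_jar, spanner, blank, screwdriver, clamp_bar, caliper, bearing from where it was at the start of the episode below 0.02 m and angle between each of cutter_jar, collet_nut's own z axis and vertical below 0.3 rad); the robot touches nothing.
It fails at once if the start button is pressed while the drawer or the lid is still open (value of joint start above 0.003 m and (value of joint drawer above 0.006 m or value of joint lid above 0.04 rad)).
It fails at once if the red stop button is pressed (value of joint stop above 0.003 m).
It fails at once if the drawer's pull or the lid is gripped, or pressed from behind or inside (more than 2 N) (contact force between the fingers and drawer_c0 above 2 N or contact force between the fingers and lid_c0 above 2 N).
It fails at once if the drawer or the lid is pulled further open (value of joint drawer above 0.132 m or value of joint lid above 1.35 rad).
It fails at once if a loose thing is shoved, tipped, lifted or carried off (more than 20 mm, or tipped by more than 0.3 rad) (not (distance of each of collet_nut, cutter_jar, spanner, blank, screwdriver, clamp_bar, caliper, bearing from where it was at the start of the episode below 0.02 m and angle between each of cutter_jar, collet_nut's own z axis and vertical below 0.3 rad)).
It also fails if it takes over 54 s, if anything falls off the work surface, if the arm or the gripper's body presses on something with over 40 N, if the wrist force passes 120 N, or if a joint passes its speed limit or range.

### The arm

A 6-joint arm with a two-finger parallel gripper is mounted at the origin on the work surface. World frame = base frame: x ahead of the robot, y to its left, z up, the work surface at z = 0. Lengths are in m, angles in rad, forces in N, time in s.
With the tool pointing down it reaches from about 0.3 to 0.95 m from the base axis. Payload 3.1 kg.
Tool frame: the origin (TCP) lies midway between the tips of the shut fingers; the grasp point (between the pads) lies 19 mm behind it; z points along the fingers, x is the direction in which the jaws open and shut, and the axes are right-handed (so a half turn about z gives the same grasp; the last joint's range is limited). The gripper opens to 85 mm and grips with 20 to 120 N. Pads are 22 mm wide; open, the fingers measure 114 mm over their backs; the gripper's body (76 mm by 85 mm) begins 54 mm behind the grasp point. The pads swing forward as they close: fully open they stand 13 mm farther back than shut.
Start: joints at [-1.202, 0.308, 1.634, -0, 1.2, -0.07], TCP at [0.266, -0.566, 0.2] pointing down, gripper open.
Joint ranges: [-3.06, 3.06], [-0.79, 1.96], [0.05, 2.63], [-1.19, 4.34], [0.05, 2.64], [-2.94, 2.94]. Speed limits (rad/s): [2.79, 2.79, 3.14, 3.14, 3.14, 3.14].

### API

Orientations are given as a rotation vector (axis times angle).
In Python, from bench import telemetry, vision, manip gives the robot as it stands. The module is installed in compiled form; this text tells all that it offers.
- The arm moves only by the tool jog_arm, never from a script. Its argument "series" is a list that holds one entry, the list of rows, each a list of 7 numbers: the turn, a rotation vector about the tool's x, y, z in rad, then the shift along the tool's x, y, z in m, then the gripper's target within -1 to 1 (shut at 1, half-way at 0, fully open at -1). A call has 1 to 12 rows; each row shifts and turns the commanded pose from where the row before left it, along the tool's axes as they then stand; what a row does not reach is not made up. A row lasts 1/8 s, in which the tool goes at most 62.5 mm and 10.7 degrees, less where a joint would pass 70% of its speed; a pose out of reach is approached as far as the arm can. A call with a gripper value outside its range is refused whole. The fingers move at their own pace and stop on an object; "newtons" is the grip in N (left out, the last holds). Time passes only in rows, so rows that do not move let the fingers close. It gives the time, the measured TCP pose, the force and the opening at its end, in the units of the state.
- telemetry.sense(): the state, without advancing time (a new reading comes with each control period).
- vision.capture(name): name is "scene" or "top" or "wrist"; returns the picture (420x560x3 uint8, red, green, blue); there is no depth.
- vision.camera_info(name): a dict with "K" (3x3 intrinsics, pixels), "dist_coeffs" ([k1, k2, p1, p2, k3] as OpenCV has them; the pictures are not rectified), "position" and "attitude" of the camera in the world. Camera axes: x right, y up, looking along -z (the intrinsics and any distortion apply to the point x, -y, -z); pixel columns grow to the right and rows downward; lengths in m; the calibration is good to about 2 mm. A picture is of the moment at which its call begins: read the wrist's pose just before it. camera_info takes no time and is no camera call; for the wrist camera it gives the pose at the moment of the call.
- manip.job_done(): hands the job in, once; it reports no verdict.
The state is a dict: "time": time; "joint_positions": joint angles; "qd": joint speeds; "joint_efforts": joint torques, N m; "eef_pos": TCP position; "ee_rot": TCP orientation; "wrist_force": force on the tool from outside, world axes, zero at the start; "ft_torque": the same for the moment, N m; "grip_width": finger opening in m.
Only numpy, scipy, OpenCV 4.12 (cv2) and the standard library are available. Lean on these libraries where they do the work, as an engineer would, in place of code of your own. Each camera call takes 0.05 s, during which the arm holds its last target. There are 200 camera calls.

## Working session

There is one attempt and no reset: what is moved stays moved. The work goes in short steps, Python scripts to look and compute and a tool call to move; the robot and the scene stay as the last step left them, time stands still between calls to the robot, and variables do not carry over. Pictures are saved under pics/ and viewed, about 8 in all and at most 12, crops included, and the job is handed in when it is done.

Besides the shell and the picture viewer there is one more tool, called after "Emit:" as name(argument=value, ...), one argument or row to a line, values as JSON. jog_arm: Moves the arm, as the interface text tells. Its arguments: {"type":"object","properties":{"series":{"type":"array"},"newtons":{"type":"number"}},"required":["series"]}

```bash
mkdir -p pics; python3 - <<'E'
from bench import telemetry, vision
import cv2,json
s=telemetry.sense();print(s)
for n in("scene","top"):
    im=vision.capture(n);cv2.imwrite(f"pics/{n}0.png",cv2.resize(im[:,:,::-1],None,fx=1.4,fy=1.4,interpolation=cv2.INTER_CUBIC));print(n,vision.camera_info(n))
E
```

```text
{'time': 0.0, 'joint_positions': array([-1.20170333e+00,  3.08990365e-01,  1.63520607e+00, -1.85262489e-06,
        1.19969058e+00, -6.96973416e-02]), 'qd': array([-0.00097471,  0.00018232, -0.00189695,  0.00045928,  0.00059332,
       -0.00030052]), 'joint_efforts': array([-1.73742905e-03, -4.15261781e+01, -2.76665908e+01, -1.75645100e-04,
        1.02758099e-02, -1.73375948e-06]), 'eef_pos': array([ 0.26517906, -0.56496204,  0.19874697]), 'ee_rot': array([-2.65051571,  1.68398745,  0.00290031]), 'wrist_force': array([ 0.63190739, -0.11043596,  1.09809269]), 'ft_torque': array([-0.05584118, -0.00496466,  0.03063989]), 'grip_width': 0.08551918607900845}
scene {'K': array([[507.02831812,   0.        , 278.27235399],
       [  0.        , 507.02831812, 207.37697747],
       [  0.        ,   0.        ,   1.        ]]), 'dist_coeffs': array([-0.0167994,  0.       ,  0.       ,  0.       ,  0.       ]), 'position': array([1.09998776, 0.36714124, 1.27689353]), 'attitude': array([0.32584591, 0.56862747, 2.0294212 ])}
top {'K': array([[474.97514448,   0.        , 279.06130139],
       [  0.        , 474.97514448, 212.77111368],
       [  0.        ,   0.        ,   1.        ]]), 'dist_coeffs': array([0.02273404, 0.        , 0.        , 0.        , 0.        ]), 'position': array([0.36266974, 0.00661999, 1.50773008]), 'attitude': array([ 0.10063784, -0.09452891, -1.59865059])}
```

View pics/scene0.png

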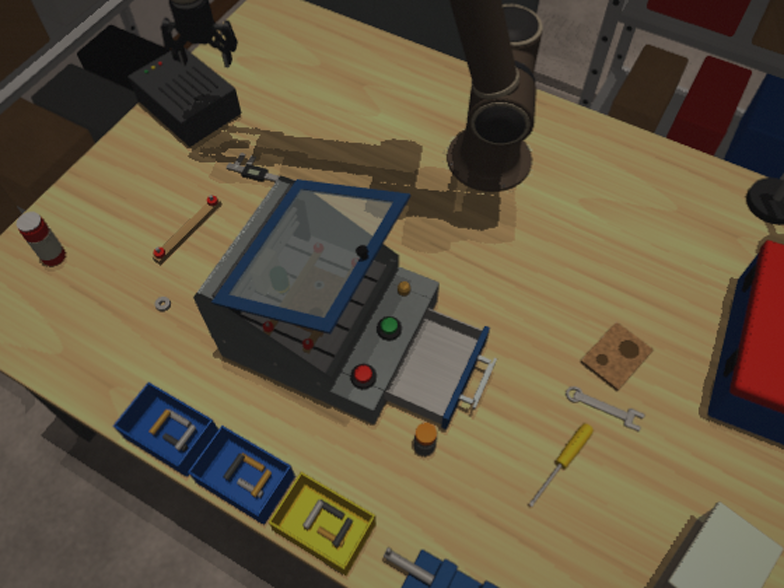

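View pics/top0.png

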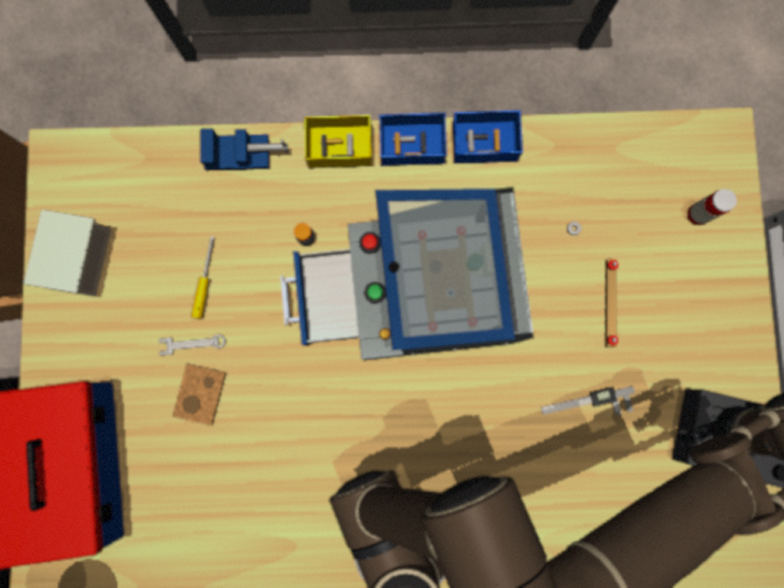

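The scene view (×1.4) shows green at (389,326), red at (363,374), the knob at (362,252), the nut at (404,287) and the pull around (480,385). The top view shows green at (375,292), red at (369,241), the knob at (393,267), the pull at (285,300) and the jar at (304,234). Next I fit the mill pose and joint values to these points.

```bash
cat > h.py <<'E'
import numpy as np,cv2
from scipy.optimize import least_squares
from scipy.spatial.transform import Rotation as R
from bench import vision
def proj(ci,P):
    Rc=R.from_rotvec(ci["attitude"]).as_matrix()
    p=(np.atleast_2d(P)-ci["position"])@Rc*[1,-1,-1]
    return cv2.projectPoints(p,np.zeros(3),np.zeros(3),ci["K"],ci["dist_coeffs"])[0][:,0]
def mill(v,P):
    c,s=np.cos(v[2]),np.sin(v[2]);P=np.array(P,float)
    return np.array([v[0]+c*P[0]-s*P[1],v[1]+s*P[0]+c*P[1],P[2]])
def lidp(q,r,y,h):
    a=q-.501
    return [.13-r*np.cos(a)+h*np.sin(a),y,.237+r*np.sin(a)+h*np.cos(a)]
E
cat > fit.py <<'E'
from h import *
# v: x,y,yaw,qlid,qdr,bx,gy
def pts(v):
    x,y,w,q,d,bx,gy=v
    return dict(g=[bx,gy,.098],r=[bx,gy+.11,.098],k=lidp(q,.232,0,.026),
     lfL=lidp(q,.245,.148,.006),lfR=lidp(q,.245,-.148,.006),
     cL=[-.17,.15,.08],cR=[-.17,-.15,.08],rL=[.17,.15,.233],rR=[.17,-.15,.233],
     pL=[-.216-d,.055,.051],pR=[-.216-d,-.055,.051])
obs={"scene":dict(g=(389,325),r=(363,372),k=(363,250),lfL=(333,329),lfR=(410,195),cR=(439,283),pL=(472,408),pR=(495,362)),
"top":dict(g=(375,292),r=(369,241),k=(393,267),lfL=(377,191),lfR=(397,350),cL=(348,224),cR=(362,359),rL=(513,188),rR=(532,335),pL=(282,278),pR=(288,324))}
ci={n:vision.camera_info(n) for n in obs}
def res(v,full=False):
    o=[];P=pts(v)
    for n in obs:
        for k,uv in obs[n].items():
            e=proj(ci[n],mill(v,P[k]))[0]-((np.array(uv)+.5)/1.4-.5); o+=list(e)
            if full: print(n,k,e.round(1))
    return np.array(o)
s=least_squares(res,[.42,-.1,-1.57,1,.09,-.125,-.03],loss="soft_l1")
v=s.x;print(v.round(4));res(v,True);np.save("v.npy",v)
for k,p in pts(v).items(): print(k,mill(v,p).round(3))
E
python3 fit.py
```

```text
[ 0.5703 -0.0792 -1.4954  0.8234  0.111  -0.1252 -0.0113]
scene g [-0.5  0.2]
scene r [-0.6  1.1]
scene k [-2.   0.2]
scene lfL [-3.7  2.7]
scene lfR [-0.7 -0.2]
scene cR [-0.1 -0.4]
scene pL [-0.  -0.3]
scene pR [-1.  -2.4]
top g [-0.6  0.9]
top r [0.  1.4]
top k [0.5 0.1]
top lfL [-1.4 -0.4]
top lfR [-3.6  0.8]
top cL [-1. -0.]
top cR [-1.3  1. ]
top rL [-0.  -0.2]
top rR [0.7 3.1]
top pL [-0.5 -1.4]
top pR [-1.8  0.9]
g [0.55  0.045 0.098]
r [0.659 0.053 0.098]
k [0.564 0.002 0.335]
lfL [0.71  0.032 0.32 ]
lfR [0.415 0.01  0.32 ]
cL [0.707 0.102 0.08 ]
cR [0.408 0.079 0.08 ]
rL [ 0.733 -0.237  0.233]
rR [ 0.434 -0.26   0.233]
pL [0.601 0.251 0.051]
pR [0.491 0.243 0.051]
```

The fit is good to about 2 px: lid about 0.82 rad, drawer about 0.111 m. I'll raise and align the tool so that its x is mill y and its y is mill x, shut the fingers, then go above the lid.

Emit:
jog_arm(
  series=[
    [[0, 0, -0.1725, 0, 0, -0.032, 1], [0, 0, -0.1725, 0, 0, -0.032, 1], [0, 0, -0.1725, 0, 0, -0.032, 1], [0, 0, -0.1725, 0, 0, -0.032, 1], [0, 0, -0.1725, 0, 0, -0.032, 1], [0, 0, -0.1725, 0, 0, -0.032, 1], [0, 0, -0.1725, 0, 0, -0.032, 1], [0, 0, 0, 0, 0, 0, 1]],
  ],
  newtons=40,
)

```text
time: 1.1
eef_pos: [0.266, -0.5669, 0.4272]
ee_rot: [3.134, 0.117, 0.003]
wrist_force: [-0.7, -0.3, 0.1]
grip_width: 0.0003
```

Emit:
jog_arm(
  series=[
    [[0, 0, 0, 0.031, -0.0456, 0, 1], [0, 0, 0, 0.031, -0.0456, 0, 1], [0, 0, 0, 0.031, -0.0456, 0, 1], [0, 0, 0, 0.031, -0.0456, 0, 1], [0, 0, 0, 0.031, -0.0456, 0, 1], [0, 0, 0, 0.031, -0.0456, 0, 1], [0, 0, 0, 0.031, -0.0456, 0, 1], [0, 0, 0, 0.031, -0.0456, 0, 1], [0, 0, 0, 0.031, -0.0456, 0, 1], [0, 0, 0, 0.031, -0.0456, 0, 1], [0, 0, 0, 0.031, -0.0456, 0, 1], [0, 0, 0, 0, 0, 0, 1]],
  ],
)

```text
time: 2.6
eef_pos: [0.568, -0.0363, 0.421]
ee_rot: [-3.137, -0.124, 0.006]
wrist_force: [-0.3, 0.3, -0.7]
grip_width: -0.0005
```

```bash
cat >> h.py <<'E'
from bench import telemetry
def where():
    v=np.load("v.npy");s=telemetry.sense();c,sn=np.cos(v[2]),np.sin(v[2])
    d=s["eef_pos"][:2]-v[:2];A=R.from_rotvec(s["ee_rot"]).as_matrix()
    print("t",s["time"],"mill x,y,z",(c*d[0]+sn*d[1]).round(4),(-sn*d[0]+c*d[1]).round(4),s["eef_pos"][2].round(4),"yaw",np.arctan2(A[1,0],A[0,0]).round(3),"zax",A[:,2].round(3),"F",s["wrist_force"].round(2),"q",s["joint_positions"].round(2),"w",s["grip_width"])
E
python3 -c "
from h import *
where()
im=vision.capture('wrist');cv2.imwrite('pics/w1.png',im[:,:,::-1])"
```

```text
t 2.6 mill x,y,z -0.0429 0.001 0.421 yaw 0.079 zax [-0.004  0.002 -1.   ] F [-0.26  0.27 -0.71] q [-0.14  0.09  1.46  0.    1.6  -0.22] w -0.0004880593031977825
```

View pics/w1.png

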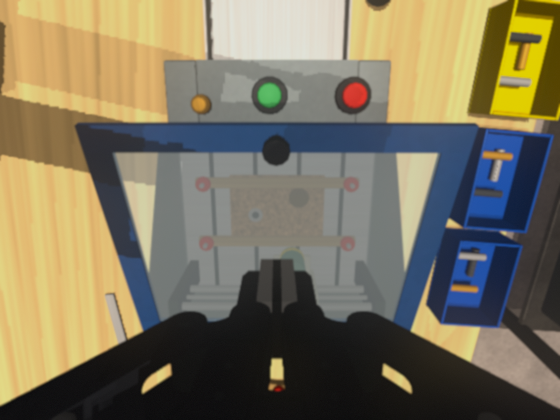

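The wrist view shows the tool centred on the lid. The knob is at (276,150), green at (269,95) and the nut at (201,104). I'll push straight down, staying behind the knob.

Emit:
jog_arm(
  series=[
    [[0, 0, 0, 0, 0, 0.028, 1], [0, 0, 0, 0, 0, 0.028, 1], [0, 0, 0, 0, 0, 0.028, 1], [0, 0, 0, 0, 0, 0.02, 1], [0, 0, 0, 0, 0, 0.015, 1], [0, 0, 0, 0, 0, 0.015, 1], [0, 0, 0, 0, 0, 0.015, 1], [0, 0, 0, 0, 0, 0.015, 1], [0, 0, 0, 0, 0, 0.015, 1], [0, 0, 0, 0, 0, 0.015, 1], [0, 0, 0, 0, 0, 0.015, 1], [0, 0, 0, 0, 0, 0.015, 1]],
  ],
)

```text
time: 4.15
eef_pos: [0.5678, -0.0398, 0.199]
ee_rot: [-3.139, -0.119, -0.0]
wrist_force: [0.2, -1.2, 0.3]
grip_width: 0.0001
```

Emit:
jog_arm(
  series=[
    [[0, 0, 0, 0, 0, 0.008, 1], [0, 0, 0, 0, 0, 0.008, 1], [0, 0, 0, 0, 0, 0.006, 1], [0, 0, 0, 0, 0, 0, 1]],
  ],
)

```text
time: 4.65
eef_pos: [0.5674, -0.0398, 0.1774]
ee_rot: [-3.139, -0.118, 0.001]
wrist_force: [-0.4, 0.5, 0.1]
grip_width: 0.0002
```

Emit:
jog_arm(
  series=[
    [[0, 0, 0, 0, 0, 0.005, 1], [0, 0, 0, 0, 0, 0.005, 1], [0, 0, 0, 0, 0, 0.004, 1], [0, 0, 0, 0, 0, 0.004, 1], [0, 0, 0, 0, 0, 0, 1]],
  ],
)

```text
time: 5.28
eef_pos: [0.5673, -0.0397, 0.1594]
ee_rot: [-3.139, -0.118, 0.002]
wrist_force: [0.3, -0.5, 0.4]
grip_width: 0.0002
```

```bash
python3 -c "
from h import *
where()
im=vision.capture('scene');cv2.imwrite('pics/s2.png',cv2.resize(im[100:320,120:400,::-1],None,fx=2.8,fy=2.7,interpolation=2))"
```

```text
t 5.275 mill x,y,z -0.0395 -0.0001 0.1594 yaw 0.075 zax [-0.001  0.    -1.   ] F [ 0.34 -0.55  0.35] q [-0.15  0.24  1.8   0.    1.1  -0.22] w 0.00017041673524619935
```

View pics/s2.png

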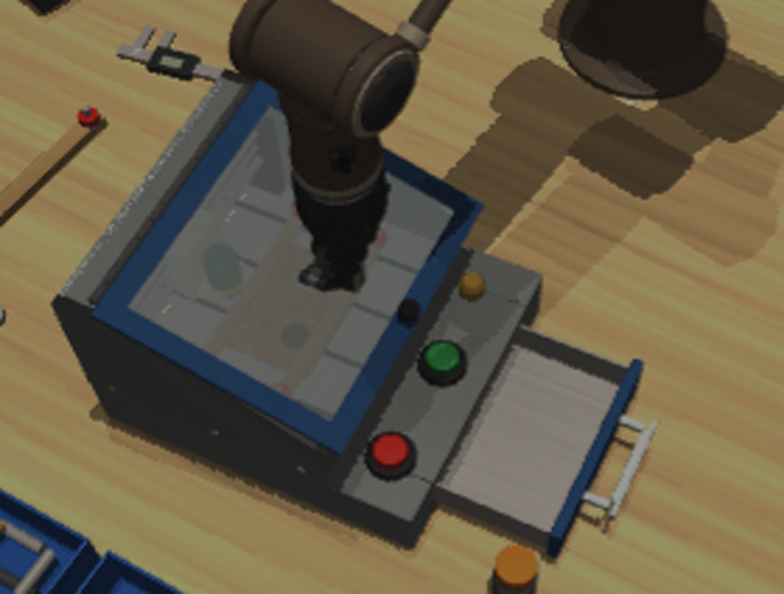

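The lid has gone down and is nearly shut, with the fingers on the pane. I'll press on until the force rises.

Emit:
jog_arm(
  series=[
    [[0, 0, 0, 0, 0, 0.003, 1], [0, 0, 0, 0, 0, 0.003, 1], [0, 0, 0, 0, 0, 0, 1]],
  ],
)

```text
time: 5.7
eef_pos: [0.5675, -0.0398, 0.1536]
ee_rot: [-3.139, -0.118, 0.001]
wrist_force: [-0.3, -0.1, 1.0]
grip_width: -0.0
```

Emit:
jog_arm(
  series=[
    [[0, 0, 0, 0, 0, 0.003, 1], [0, 0, 0, 0, 0, 0, 1]],
  ],
)

```text
time: 5.95
eef_pos: [0.5676, -0.0399, 0.1507]
ee_rot: [-3.139, -0.118, 0.001]
wrist_force: [0.1, 0.0, 0.1]
grip_width: 0.0
```

Emit:
jog_arm(
  series=[
    [[0, 0, 0, 0, 0, 0.003, 1], [0, 0, 0, 0, 0, 0, 1]],
  ],
)

```text
time: 6.2
eef_pos: [0.5676, -0.0398, 0.1477]
ee_rot: [-3.139, -0.118, 0.0]
wrist_force: [0.4, -0.6, -0.0]
grip_width: 0.0001
```

Emit:
jog_arm(
  series=[
    [[0, 0, 0, 0, 0, 0.003, 1], [0, 0, 0, 0, 0, 0, 1]],
  ],
)

```text
time: 6.45
eef_pos: [0.5675, -0.0399, 0.1446]
ee_rot: [-3.139, -0.119, 0.001]
wrist_force: [0.1, 1.1, 0.2]
grip_width: 0.0003
```

Emit:
jog_arm(
  series=[
    [[0, 0, 0, 0, 0, 0.003, 1], [0, 0, 0, 0, 0, 0, 1]],
  ],
)

```text
time: 6.7
eef_pos: [0.5676, -0.0398, 0.1417]
ee_rot: [-3.139, -0.119, 0.001]
wrist_force: [0.3, 0.0, 0.8]
grip_width: -0.0
```

```bash
python3 -c "
from h import *
where()
v=np.load('v.npy')
im=cv2.resize(vision.capture('scene')[130:270,140:300,::-1],None,fx=4.,fy=4.,interpolation=2)
ci=vision.camera_info('scene')
for q,col in((0,(0,255,0)),(.1,(0,0,255))):
    P=[mill(v,lidp(q,r,y,.006)) for r,y in((.245,-.148),(.245,.148),(0.01,.148),(0.01,-.148))]
    cv2.polylines(im,[((proj(ci,P)-[140,130])*4+1.5).round().astype(int)],True,col,1)
cv2.imwrite('pics/s3.png',im)"
```

```text
t 6.7 mill x,y,z -0.0394 0.0002 0.1417 yaw 0.075 zax [-0.  0. -1.] F [0.32 0.04 0.79] q [-0.15  0.26  1.82  0.    1.06 -0.22] w -2.560480419338747e-05
```

View pics/s3.png

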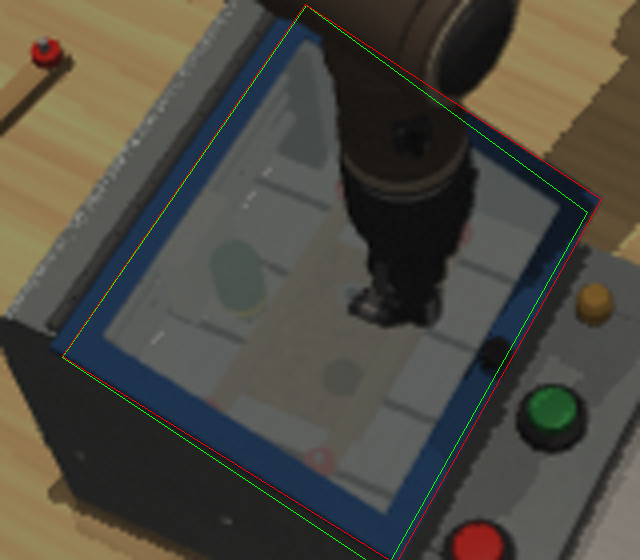

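```bash
python3 -c "
from h import *
v=np.load('v.npy');s=telemetry.sense();p=s['eef_pos'];ci=vision.camera_info('scene')
for dz in(0,.01,.02,.03):print(dz,((proj(ci,p+[0,0,dz])-[140,130])*4+1.5))
for q in(0,.05,.1):print(q,[((proj(ci,mill(v,a))-[140,130])*4+1.5).round() for a in(lidp(q,.232,0,.026),lidp(q,.245,.148,.006),lidp(q,.245,-.148,.006))])
im=vision.capture('wrist');cv2.imwrite('pics/w2.png',im[:,:,::-1])"
```

```text
0 [[422.98563014 342.14357898]]
0.01 [[422.08091997 334.30577157]]
0.02 [[421.16435793 326.36467982]]
0.03 [[420.23571105 318.31826129]]
0 [array([[487., 364.]]), array([[384., 572.]]), array([[587., 212.]])]
0.05 [array([[492., 358.]]), array([[390., 568.]]), array([[594., 206.]])]
0.1 [array([[497., 351.]]), array([[396., 564.]]), array([[601., 199.]])]
```

View pics/w2.png

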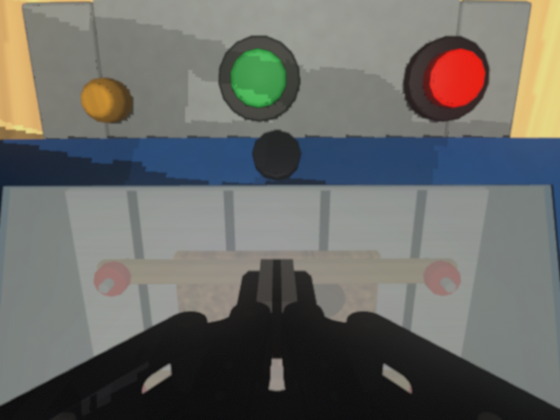

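```bash
python3 -c "
from h import *
v=np.load('v.npy');s=telemetry.sense();p=s['eef_pos'];ci=vision.camera_info('wrist')
A=R.from_rotvec(s['ee_rot']).as_matrix()
print('cam',ci['position'],p)
for a in([0,0,0],[0,.011,0],[0,-.011,0],[0,-.011,-.02]):print('tcp',a,proj(ci,p+A@np.array(a)).round(1))
print('g,r',proj(ci,[mill(v,[v[5],v[6],.098]),mill(v,[v[5],v[6]+.11,.098])]).round(1))
for q in(0,.05,.1,.15,.2):print(q,[proj(ci,mill(v,a))[0].round() for a in(lidp(q,.232,0,.026),lidp(q,.245,0,.006))])
for f in('w1','w2'):
  im=cv2.imread(f'pics/{f}.png');print(f,im[255:330:6,265].tolist())
"
```

```text
cam [0.5611454  0.0325848  0.31435121] [ 0.56742335 -0.0398437   0.14168843]
tcp [0, 0, 0] [[278.1 251. ]]
tcp [0, 0.011, 0] [[278.1 270.8]]
tcp [0, -0.011, 0] [[278.1 230.5]]
tcp [0, -0.011, -0.02] [[278.4 245.7]]
g,r [[257.5  76.8]
 [454.9  77.5]]
0 [array([278., 161.]), array([278., 151.])]
0.05 [array([278., 156.]), array([278., 142.])]
0.1 [array([278., 150.]), array([278., 134.])]
0.15 [array([278., 146.]), array([278., 126.])]
0.2 [array([279., 142.]), array([278., 119.])]
w1 [[136, 139, 136], [62, 66, 68], [63, 66, 68], [60, 64, 66], [60, 64, 66], [59, 63, 65], [59, 62, 64], [58, 60, 63], [59, 62, 65], [24, 25, 26], [24, 24, 24], [22, 22, 23], [21, 23, 22]]
w2 [[128, 133, 139], [67, 70, 73], [66, 69, 71], [64, 67, 70], [63, 66, 69], [62, 65, 68], [61, 64, 67], [60, 63, 66], [60, 64, 67], [27, 28, 29], [25, 26, 27], [23, 23, 25], [22, 22, 22]]
```

The fingers show no pane in front of them, so they are still on top of it. The lid is at about 0.08 rad, and the effective tip sits about 25 mm behind the nominal TCP. I'll keep pushing until it stops.

Emit:
jog_arm(
  series=[
    [[0, 0, 0, 0, 0, 0.004, 1], [0, 0, 0, 0, 0, 0.004, 1], [0, 0, 0, 0, 0, 0.002, 1], [0, 0, 0, 0, 0, 0, 1]],
  ],
)

```text
time: 7.3
eef_pos: [0.5674, -0.0398, 0.1315]
ee_rot: [-3.139, -0.118, 0.001]
wrist_force: [-0.3, 0.1, 0.6]
grip_width: 0.0001
```

Emit:
jog_arm(
  series=[
    [[0, 0, 0, 0, 0, 0.003, 1], [0, 0, 0, 0, 0, 0, 1]],
  ],
)

```text
time: 7.55
eef_pos: [0.5676, -0.0398, 0.1287]
ee_rot: [-3.139, -0.119, 0.0]
wrist_force: [0.6, 0.0, 0.2]
grip_width: -0.0002
```

```bash
python3 -c "
from h import *
where()
v=np.load('v.npy');ci=vision.camera_info('wrist');im=vision.capture('wrist')
for q in(0,.05,.1):print(q,[proj(ci,mill(v,a))[0].round(1) for a in(lidp(q,.232,0,.026),lidp(q,.245,0.03,.006))])
col=im[:,330].astype(int);print([(i,c.tolist()) for i,c in enumerate(col[110:165],110) if i%2==0])
# knob blob
g=im[90:220,220:340].max(2);n,l,st,ce=cv2.connectedComponentsWithStats((g<55).astype('uint8'));print(st[1:][st[1:,4]>200],ce[1:][st[1:,4]>200]+[220,90])
"
```

```text
t 7.55 mill x,y,z -0.0394 0.0003 0.1287 yaw 0.075 zax [-0.  0. -1.] F [0.56 0.01 0.22] q [-0.15  0.28  1.83  0.    1.04 -0.22] w -0.0001925096412828163
0 [array([277.9, 166.2]), array([340.3, 154.1])]
0.05 [array([278. , 160.3]), array([344.9, 145.5])]
0.1 [array([278.2, 155. ]), array([350.4, 137. ])]
[(110, [132, 133, 126]), (112, [132, 133, 126]), (114, [132, 134, 126]), (116, [132, 134, 127]), (118, [131, 133, 127]), (120, [131, 132, 127]), (122, [130, 132, 126]), (124, [129, 131, 125]), (126, [129, 131, 125]), (128, [129, 131, 125]), (130, [129, 130, 125]), (132, [128, 130, 124]), (134, [129, 131, 126]), (136, [130, 132, 126]), (138, [129, 131, 125]), (140, [130, 132, 126]), (142, [130, 132, 126]), (144, [131, 132, 126]), (146, [131, 132, 126]), (148, [101, 102, 98]), (150, [63, 68, 75]), (152, [47, 71, 104]), (154, [44, 72, 108]), (156, [44, 71, 107]), (158, [44, 71, 107]), (160, [44, 71, 107]), (162, [44, 71, 108]), (164, [44, 71, 107])]
[[  33   53   47   50 1805]] [[276.1933518  167.29750693]]
```

Emit:
jog_arm(
  series=[
    [[0, 0, 0, 0, 0, 0.003, 1], [0, 0, 0, 0, 0, 0, 1]],
  ],
)

```text
time: 7.85
eef_pos: [0.5676, -0.0398, 0.1258]
ee_rot: [-3.139, -0.119, 0.0]
wrist_force: [-0.3, 0.7, 0.4]
grip_width: -0.0004
```

Emit:
jog_arm(
  series=[
    [[0, 0, 0, 0, 0, 0.002, 1], [0, 0, 0, 0, 0, 0, 1]],
  ],
)

```text
time: 8.1
eef_pos: [0.5678, -0.0399, 0.124]
ee_rot: [-3.139, -0.119, -0.0]
wrist_force: [0.4, -0.4, 0.7]
grip_width: 0.0001
```

Emit:
jog_arm(
  series=[
    [[0, 0, 0, 0, 0, 0.002, 1], [0, 0, 0, 0, 0, 0, 1]],
  ],
)

```text
time: 8.35
eef_pos: [0.5679, -0.04, 0.1236]
ee_rot: [3.139, 0.119, 0.0]
wrist_force: [-2.8, 0.0, 7.0]
grip_width: 0.0002
```

The force has risen to 7 N and z has stopped, so the lid is shut. Next I retreat, move in front of the pull and check.

Emit:
jog_arm(
  series=[
    [[0, 0, 0, 0, 0, -0.04, 1], [0, 0, 0, 0, 0, -0.06, 1], [0, 0, 0, 0, -0.05, 0, 1], [0, 0, 0, 0, -0.05, 0, 1], [0, 0, 0, 0, -0.05, 0, 1], [0, 0, 0, 0, -0.05, 0, 1], [0, 0, 0, 0, -0.05, 0, 1], [0, 0, 0, 0, -0.05, 0, 1], [0, 0, 0, 0, -0.04, 0, 1], [0, 0, 0, 0, 0, 0.04, 1], [0, 0, 0, 0, 0, 0.03, 1], [0, 0, 0, 0, 0, 0, 1]],
  ],
)

```text
time: 9.85
eef_pos: [0.539, 0.298, 0.1482]
ee_rot: [3.136, 0.119, -0.012]
wrist_force: [0.3, -0.5, 0.4]
grip_width: -0.0001
```

```bash
python3 -c "
from h import *
where()
v=np.load('v.npy');ci=vision.camera_info('scene')
im=vision.capture('scene')
for q in(0,.05,.1):print(q,[(proj(ci,mill(v,a))[0]-[140,130]).round(1)*3.5 for a in(lidp(q,.232,0,.026),lidp(q,.245,.148,.006),lidp(q,.245,-.148,.006))])
cv2.imwrite('pics/s4.png',cv2.resize(im[130:300,140:360,::-1],None,fx=3.5,fy=3.5,interpolation=2))"
```

```text
t 9.85 mill x,y,z -0.3784 -0.0028 0.1482 yaw 0.076 zax [-0.007 -0.003 -1.   ] F [ 0.34 -0.55  0.44] q [0.43 0.35 1.69 0.   1.11 0.36] w -0.00011922929953724259
0 [array([424.9 , 316.75]), array([334.6 , 499.45]), array([512.05, 184.45])]
0.05 [array([429.45, 311.5 ]), array([340.2 , 495.95]), array([518.7 , 178.85])]
0.1 [array([433.65, 305.55]), array([345.1, 492.1]), array([524.3, 172.9])]
```

View pics/s4.png

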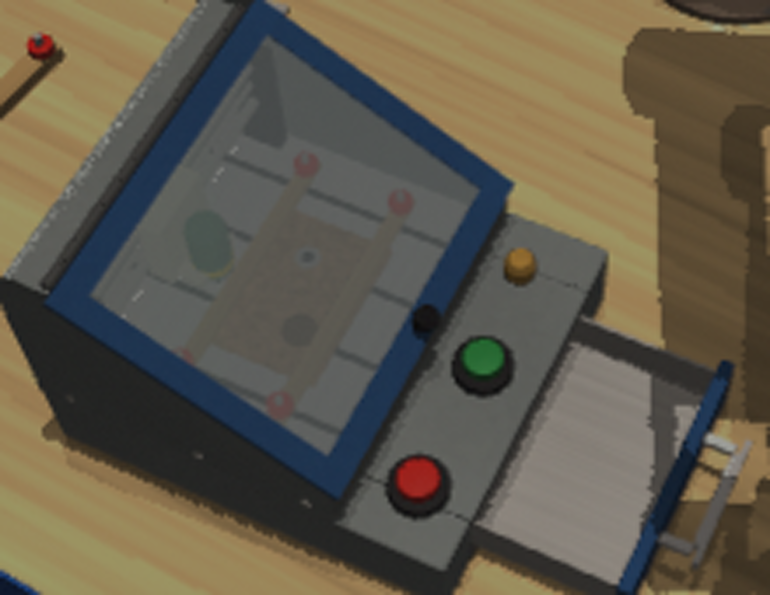

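The lid corners are at (338,497) and (512,186), which matches q≈0, so the lid is shut. The fingers are lined up with the pull; next I lower them.

Emit:
jog_arm(
  series=[
    [[0, 0, 0, 0.003, 0, 0.045, 1], [0, 0, 0, 0, 0, 0.045, 1], [0, 0, 0, 0, 0, 0.03, 1], [0, 0, 0, 0, 0, 0.014, 1], [0, 0, 0, 0, 0, 0, 1]],
  ],
)

```text
time: 10.52
eef_pos: [0.5456, 0.2994, 0.0185]
ee_rot: [-3.139, -0.118, -0.001]
wrist_force: [0.1, -0.6, -0.2]
grip_width: -0.0002
```

Emit:
jog_arm(
  series=[
    [[0, 0, 0, 0, 0.015, 0, 1], [0, 0, 0, 0, 0.015, 0, 1], [0, 0, 0, 0, 0.01, 0, 1], [0, 0, 0, 0, 0.01, 0, 1], [0, 0, 0, 0, 0.01, 0, 1], [0, 0, 0, 0, 0, 0, 1]],
  ],
)

```text
time: 11.28
eef_pos: [0.5502, 0.2385, 0.0184]
ee_rot: [3.139, 0.118, 0.001]
wrist_force: [1.0, 1.2, 1.6]
grip_width: -0.0
```

```bash
python3 -c "
from h import *
where()
im=vision.capture('scene')
cv2.imwrite('pics/s5.png',cv2.resize(im[170:340,240:440,::-1],None,fx=3.5,fy=3.5,interpolation=2))"
```

```text
t 11.275 mill x,y,z -0.3183 0.0039 0.0184 yaw 0.075 zax [ 0.001 -0.001 -1.   ] F [1.01 1.23 1.62] q [ 0.34  0.49  1.8  -0.    0.85  0.26] w -2.648025778260439e-05
```

View pics/s5.png

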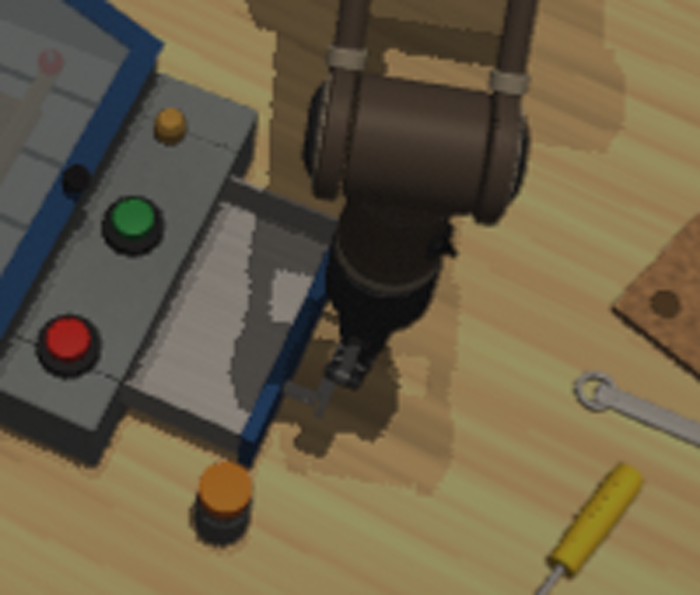

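The fingers are outside the bar near (345,375) and pushing it, with the jar untouched at (223,500). Continuing.

Emit:
jog_arm(
  series=[
    [[0, 0, 0, 0, 0.01, 0, 1], [0, 0, 0, 0, 0.01, 0, 1], [0, 0, 0, 0, 0.01, 0, 1], [0, 0, 0, 0, 0.01, 0, 1], [0, 0, 0, 0, 0.01, 0, 1], [0, 0, 0, 0, 0.01, 0, 1], [0, 0, 0, 0, 0.01, 0, 1], [0, 0, 0, 0, 0.007, 0, 1], [0, 0, 0, 0, 0, 0, 1]],
  ],
)

```text
time: 12.45
eef_pos: [0.5547, 0.1615, 0.0177]
ee_rot: [3.138, 0.118, -0.003]
wrist_force: [0.2, 0.3, 0.4]
grip_width: 0.0002
```

Emit:
jog_arm(
  series=[
    [[0, 0, 0, 0, 0.004, 0, 1], [0, 0, 0, 0, 0.003, 0, 1], [0, 0, 0, 0, 0, 0, 1]],
  ],
)

```text
time: 12.82
eef_pos: [0.5552, 0.1554, 0.0176]
ee_rot: [3.139, 0.119, -0.002]
wrist_force: [-0.2, 1.6, 1.0]
grip_width: 0.0004
```

Emit:
jog_arm(
  series=[
    [[0, 0, 0, 0, 0.003, 0, 1], [0, 0, 0, 0, 0, 0, 1]],
  ],
)

```text
time: 13.08
eef_pos: [0.5555, 0.1525, 0.0177]
ee_rot: [3.139, 0.119, -0.002]
wrist_force: [-1.2, 0.6, 0.3]
grip_width: -0.0
```

Emit:
jog_arm(
  series=[
    [[0, 0, 0, 0, 0.003, 0, 1], [0, 0, 0, 0, 0, 0, 1]],
  ],
)

```text
time: 13.32
eef_pos: [0.556, 0.1494, 0.0178]
ee_rot: [3.139, 0.118, -0.001]
wrist_force: [-0.8, 1.7, 0.0]
grip_width: 0.0003
```

Emit:
jog_arm(
  series=[
    [[0, 0, 0, 0, 0.003, 0, 1], [0, 0, 0, 0, 0, 0, 1]],
  ],
)

```text
time: 13.58
eef_pos: [0.5565, 0.1464, 0.0179]
ee_rot: [3.139, 0.118, -0.001]
wrist_force: [-0.0, 1.7, -0.1]
grip_width: 0.0002
```

Emit:
jog_arm(
  series=[
    [[0, 0, 0, 0, 0.002, 0, 1], [0, 0, 0, 0, 0, 0, 1]],
  ],
)

```text
time: 13.82
eef_pos: [0.5567, 0.1452, 0.018]
ee_rot: [-3.139, -0.118, 0.0]
wrist_force: [-2.4, 4.1, 1.2]
grip_width: -0.0002
```

```bash
python3 -c "
from h import *
where()
for i in range(3):
  vision.capture('top') ;print(telemetry.sense()['wrist_force'])"
```

```text
t 13.825 mill x,y,z -0.2248 0.0033 0.018 yaw 0.075 zax [-0.     0.001 -1.   ] F [-2.41  4.15  1.19] q [0.18 0.45 1.86 0.   0.83 0.1 ] w -0.00018297171137916416
[-3.0093195   4.69575316  0.72353009]
[-2.07759397  5.02706531  2.41517408]
[-1.42639049  4.21126878  1.96794093]
```

Emit:
jog_arm(
  series=[
    [[0, 0, 0, 0, 0.003, 0, 1], [0, 0, 0, 0, 0, 0, 1]],
  ],
)

```text
time: 14.22
eef_pos: [0.557, 0.1445, 0.0185]
ee_rot: [-3.135, -0.115, -0.001]
wrist_force: [-3.3, 10.6, 2.2]
grip_width: 0.0002
```

The drawer is against its stop at 10.6 N. Now I back off, rise and move above the green button.

Emit:
jog_arm(
  series=[
    [[0, 0, 0, 0, -0.03, 0, 1], [0, 0, 0, 0, -0.02, 0, 1], [0, 0, 0, 0, 0, -0.05, 1], [0, 0, 0, 0, 0, -0.05, 1], [0, 0, 0, 0, 0, -0.05, 1], [0, 0, 0, 0, 0, -0.04, 1], [0, 0, 0, 0, 0, 0, 1]],
  ],
)

```text
time: 15.1
eef_pos: [0.5568, 0.192, 0.2129]
ee_rot: [-3.139, -0.119, -0.016]
wrist_force: [1.5, -0.5, -1.2]
grip_width: 0.0002
```

```bash
python3 -c "
from h import *
where()
v=np.load('v.npy');ci=vision.camera_info('wrist')
im=vision.capture('scene')[120:320,130:390,::-1]
w=vision.capture('wrist')[:,:,::-1]
print('g',proj(ci,mill(v,[v[5],v[6],.098])),'pull home',[proj(ci,mill(v,[-.216-d,0,.051])).round(1) for d in(0,.01)])
c=cv2.resize(im,(400,308));cv2.imwrite('pics/c6.png',np.hstack([c,cv2.resize(w,(400,300))[:300] if 0 else cv2.copyMakeBorder(cv2.resize(w,(400,300)),0,8,0,0,0)]))"
```

```text
t 15.1 mill x,y,z -0.2714 0.007 0.2129 yaw 0.076 zax [ 0.01   0.001 -1.   ] F [ 1.5  -0.46 -1.16] q [ 0.26  0.22  1.72 -0.    1.19  0.18] w 0.00021586106140982587
g [[256.20158125 349.42155129]] pull home [array([[268.3, 238.8]]), array([[268.3, 229.1]])]
```

View pics/c6.png

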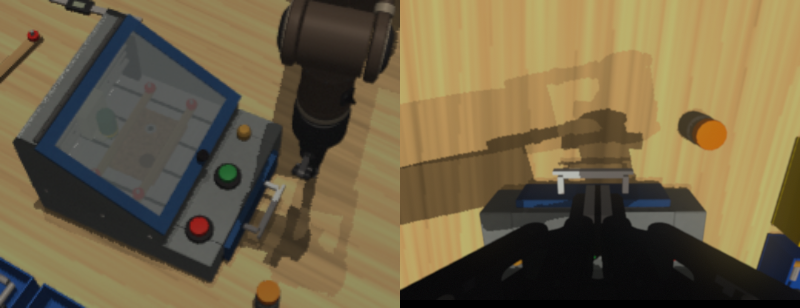

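Left: the lid is flush and the drawer front is flush with the plinth. Right: the pull's edge is at wrist row ~236, against 239 predicted for fully home. Next I go above green at (227,175).

Emit:
jog_arm(
  series=[
    [[0, 0, 0, -0.006, 0.045, 0, 1], [0, 0, 0, -0.006, 0.045, 0, 1], [0, 0, 0, -0.006, 0.046, 0, 1], [0, 0, 0, 0, 0, 0.03, 1], [0, 0, 0, 0, 0, 0.03, 1], [0, 0, 0, 0, 0, 0.02, 1], [0, 0, 0, 0, 0, 0, 1]],
  ],
)

```text
time: 16.08
eef_pos: [0.5417, 0.0543, 0.1238]
ee_rot: [3.139, 0.118, -0.014]
wrist_force: [-0.0, -0.2, -0.0]
grip_width: 0.0003
```

```bash
python3 -c "
from h import *
where()
w=vision.capture('wrist')[:,:,::-1];s=vision.capture('scene')[150:300,200:400,::-1]
cv2.imwrite('pics/c7.png',np.hstack([cv2.resize(s,(400,300),interpolation=2),cv2.resize(w,(400,300))]))"
```

```text
t 16.075 mill x,y,z -0.1352 -0.0185 0.1238 yaw 0.075 zax [-0.009 -0.001 -1.   ] F [-0.04 -0.19 -0.04] q [ 0.02  0.25  1.88 -0.    1.02 -0.05] w 0.00028493353065889364
```

View pics/c7.png

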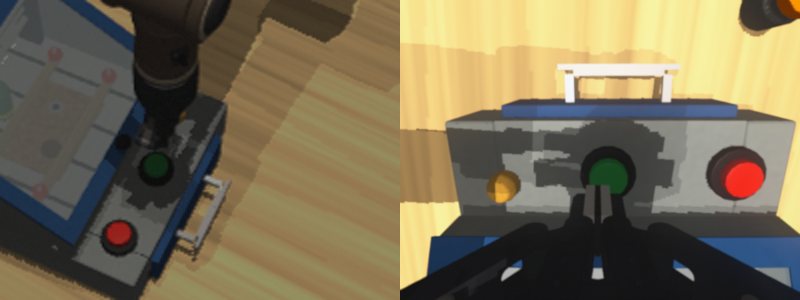

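The tips hang over green, about 7 mm to one side. I'll correct that and descend in small steps, watching the force.

Emit:
jog_arm(
  series=[
    [[0, 0, 0, 0.007, 0.003, 0.005, 1], [0, 0, 0, 0, 0, 0.007, 1], [0, 0, 0, 0, 0, 0.006, 1], [0, 0, 0, 0, 0, 0.005, 1], [0, 0, 0, 0, 0, 0, 1]],
  ],
)

```text
time: 16.8
eef_pos: [0.552, 0.0522, 0.1043]
ee_rot: [-3.139, -0.119, 0.002]
wrist_force: [1.0, -0.2, 0.1]
grip_width: 0.0001
```

Emit:
jog_arm(
  series=[
    [[0, 0, 0, 0, 0, 0.004, 1], [0, 0, 0, 0, 0, 0, 1]],
  ],
)

```text
time: 17.05
eef_pos: [0.5525, 0.0522, 0.1007]
ee_rot: [-3.139, -0.119, 0.001]
wrist_force: [0.4, 0.4, -0.1]
grip_width: 0.0001
```

Emit:
jog_arm(
  series=[
    [[0, 0, 0, 0, 0, 0.004, 1], [0, 0, 0, 0, 0, 0, 1]],
  ],
)

```text
time: 17.3
eef_pos: [0.5524, 0.0522, 0.0966]
ee_rot: [-3.139, -0.119, 0.001]
wrist_force: [0.1, 0.5, 0.3]
grip_width: -0.0002
```

Emit:
jog_arm(
  series=[
    [[0, 0, 0, 0, 0, 0.003, 1], [0, 0, 0, 0, 0, 0, 1]],
  ],
)

```text
time: 17.55
eef_pos: [0.5524, 0.0522, 0.0937]
ee_rot: [3.139, 0.119, -0.001]
wrist_force: [-0.2, 0.8, -0.1]
grip_width: 0.0003
```

Emit:
jog_arm(
  series=[
    [[0, 0, 0, 0, 0, 0.003, 1], [0, 0, 0, 0, 0, 0, 1]],
  ],
)

```text
time: 17.8
eef_pos: [0.5524, 0.0522, 0.0906]
ee_rot: [-3.139, -0.119, 0.001]
wrist_force: [0.5, 1.0, -0.3]
grip_width: 0.0
```

Emit:
jog_arm(
  series=[
    [[0, 0, 0, 0, 0, 0.003, 1], [0, 0, 0, 0, 0, 0, 1]],
  ],
)

```text
time: 18.05
eef_pos: [0.5524, 0.0522, 0.0876]
ee_rot: [-3.139, -0.118, 0.001]
wrist_force: [-0.3, 1.1, -0.1]
grip_width: -0.0002
```

Emit:
jog_arm(
  series=[
    [[0, 0, 0, 0, -0.003, 0.001, 1], [0, 0, 0, 0, 0, 0, 1]],
  ],
)

```text
time: 18.3
eef_pos: [0.5524, 0.0555, 0.0869]
ee_rot: [-3.139, -0.119, 0.0]
wrist_force: [-0.1, 0.2, -0.4]
grip_width: -0.0002
```

```bash
python3 -c "
from h import *
for i in range(3):
  where() if i<1 else 0;w=vision.capture('wrist')[:,:,::-1] ;print(telemetry.sense()['wrist_force'])
s=vision.capture('scene')[180:280,240:360,::-1]
cv2.imwrite('pics/c8.png',np.hstack([cv2.resize(s,(400,333),interpolation=2),cv2.resize(w[100:],(400,333))]))"
```

```text
t 18.3 mill x,y,z -0.1356 -0.0077 0.0869 yaw 0.076 zax [-0.  0. -1.] F [-0.1   0.19 -0.4 ] q [ 0.02  0.31  1.88  0.    0.95 -0.05] w -0.00015811562844347476
[ 0.05826083 -0.53239863  1.1980877 ]
[0.5847278  0.83625399 0.45952843]
[0.46861688 0.39880752 0.0961021 ]
```

View pics/c8.png

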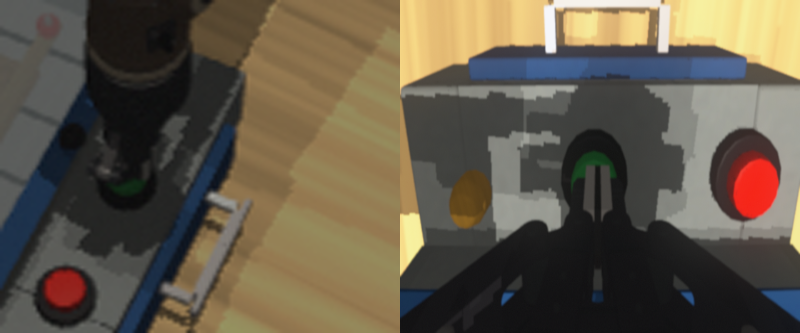

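The tips are centred over green and the knob is clear. Continuing down.

Emit:
jog_arm(
  series=[
    [[0, 0, 0, 0, 0, 0.004, 1], [0, 0, 0, 0, 0, 0.004, 1], [0, 0, 0, 0, 0, 0.003, 1], [0, 0, 0, 0, 0, 0, 1]],
  ],
)

```text
time: 19.0
eef_pos: [0.5521, 0.0552, 0.0755]
ee_rot: [-3.139, -0.119, 0.002]
wrist_force: [0.2, 0.9, -0.5]
grip_width: 0.0004
```

Emit:
jog_arm(
  series=[
    [[0, 0, 0, 0, 0, 0.002, 1], [0, 0, 0, 0, 0, 0, 1]],
  ],
)

```text
time: 19.25
eef_pos: [0.5524, 0.0552, 0.0739]
ee_rot: [-3.139, -0.118, 0.0]
wrist_force: [-0.3, 0.2, -0.3]
grip_width: 0.0002
```

Emit:
jog_arm(
  series=[
    [[0, 0, 0, 0, 0, 0.002, 1], [0, 0, 0, 0, 0, 0, 1]],
  ],
)

```text
time: 19.5
eef_pos: [0.5523, 0.0552, 0.0718]
ee_rot: [3.139, 0.119, -0.001]
wrist_force: [-0.1, -0.2, -0.9]
grip_width: 0.0004
```

Emit:
jog_arm(
  series=[
    [[0, 0, 0, 0, 0, 0.002, 1], [0, 0, 0, 0, 0, 0, 1]],
  ],
)

```text
time: 19.75
eef_pos: [0.5527, 0.0552, 0.0702]
ee_rot: [-3.139, -0.118, -0.001]
wrist_force: [-1.0, -0.2, 2.0]
grip_width: 0.0001
```

Contact starts at about z 0.071. I'll press on in 2 mm steps.

Emit:
jog_arm(
  series=[
    [[0, 0, 0, 0, 0, 0.002, 1], [0, 0, 0, 0, 0, 0.002, 1], [0, 0, 0, 0, 0, 0, 1]],
  ],
)

```text
time: 20.12
eef_pos: [0.5528, 0.0552, 0.0662]
ee_rot: [-3.139, -0.118, -0.001]
wrist_force: [0.3, -0.3, 4.1]
grip_width: -0.0001
```

Emit:
jog_arm(
  series=[
    [[0, 0, 0, 0, 0, 0.002, 1], [0, 0, 0, 0, 0, 0, 1]],
  ],
)

```text
time: 20.38
eef_pos: [0.5528, 0.0552, 0.0647]
ee_rot: [-3.139, -0.119, -0.001]
wrist_force: [-1.6, 0.2, 6.6]
grip_width: -0.0002
```

Emit:
jog_arm(
  series=[
    [[0, 0, 0, 0, 0, 0.001, 1], [0, 0, 0, 0, 0, 0, 1]],
  ],
)

```text
time: 20.62
eef_pos: [0.5529, 0.0553, 0.0646]
ee_rot: [3.139, 0.119, 0.0]
wrist_force: [-3.9, -0.9, 11.7]
grip_width: -0.0004
```

The button has bottomed: force rose past 5 N to 11.7 N and z stopped. Lifting off.

Emit:
jog_arm(
  series=[
    [[0, 0, 0, 0, 0, -0.02, 1], [0, 0, 0, 0, 0, -0.04, 1], [0, 0, 0, 0, 0, -0.05, 1], [0, 0, 0, 0, 0, -0.05, 1], [0, 0, 0, 0, 0, -0.05, 1], [0, 0, 0, 0, -0.05, 0, 1], [0, 0, 0, 0, -0.05, 0, 1], [0, 0, 0, 0, -0.05, 0, 1], [0, 0, 0, 0, 0, 0, 1], [0, 0, 0, 0, 0, 0, 1]],
  ],
)

```text
time: 21.88
eef_pos: [0.5408, 0.2044, 0.272]
ee_rot: [3.138, 0.12, -0.002]
wrist_force: [0.2, -0.4, 0.0]
grip_width: -0.0001
```

```bash
python3 -c "
from h import *
where()
v=np.load('v.npy');ci=vision.camera_info('scene')
im=vision.capture('scene')
print([((proj(ci,mill(v,a))[0]-[40,90])*2).round() for a in(lidp(0,.232,0,.026),lidp(0,.245,.148,.006),lidp(0,.245,-.148,.006),[-.216,.055,.051],[-.216,-.055,.051],[v[5],v[6],.098])])
cv2.imwrite('pics/s9.png',cv2.resize(im[90:390,40:440,::-1],None,fx=2,fy=2,interpolation=2))"
```

```text
t 21.875 mill x,y,z -0.2849 -0.0081 0.272 yaw 0.076 zax [-0.001 -0.001 -1.   ] F [ 0.16 -0.42  0.04] q [ 0.29  0.16  1.67 -0.    1.31  0.21] w -7.607561601273093e-05
[array([443., 261.]), array([391., 365.]), array([493., 185.]), array([515., 368.]), array([549., 300.]), array([474., 284.])]
```

View pics/s9.png

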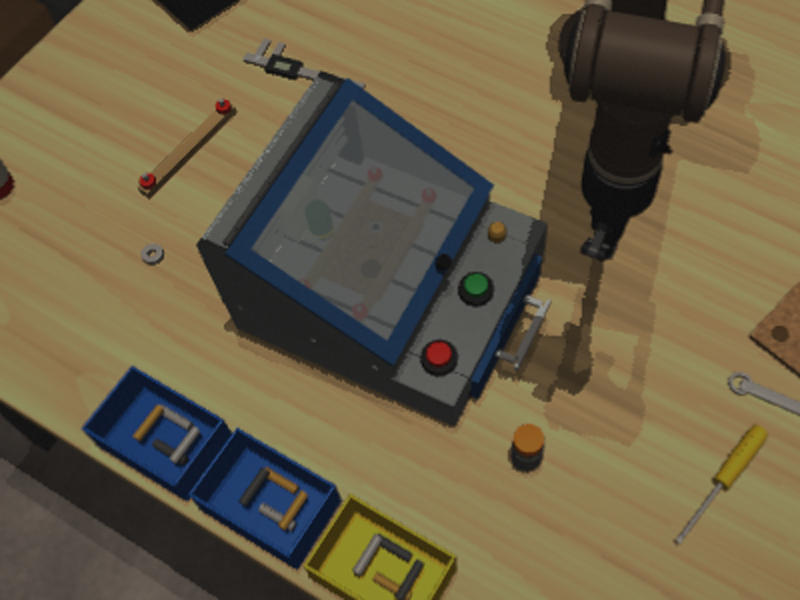

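The lid corners are at (393,363) and (493,185) and the pull end is at (550,302). All are within about 2 px of the shut prediction. Green is up, and the nut and jar are standing.

```bash
python3 -c "
from bench import manip
print(manip.job_done())"
```

```text
the job is handed in; nothing more can be done
None
```

The lid is shut, the drawer is home, and the green start button was pressed and has come back up. I handed the job in at about 22 s; no verdict is reported.

- **Lid:** I pushed it down on its outer face, behind the knob, until it stopped at 7 N.
- **Drawer:** I pushed it home on the front of the pull until it stopped at about 10.6 N.
- **Start button:** I pressed it until it bottomed at about 11.7 N (full travel needs 5 N), then lifted clear.

**Last checks:** in the final picture the lid corners and pull are within about 2 px of where they should be when shut. Both buttons look up and the robot touches nothing. The jar and nut stand upright, and none of the other loose things in view looks moved. I judged that by eye and did not measure it, and the brown board was only partly in view.

**Disagreement:** on both the lid and the button, contact came about 25–30 mm lower than the nominal tip position predicted. I used the force rise and the pictures to judge contact instead.

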